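Put the balance weights back in their case

TASK

The balance has been checked: put the three knobbed steel weights back into the open wooden case, each standing upright on the case's floor inside the seat ring of its size (large in large, medium in medium, small in small). Lower each one into its ring and let go there rather than dropping it. Leave the two look-alikes without a knob (the plain steel cylinder and the steel sleeve) and the glass beaker standing where they are.

Things in the scene. Friction and masses are not known exactly. Their poses are not given: they have to be found in the camera images.
- weight_large: the large balance weight: polished steel, loose, standing upright, with a knob on top. Round body 42 mm in diameter and 53 mm tall, a narrower neck, then a knob 27 mm across; 74 mm tall in all, about 500 g. Origin at the centre of its underside, z up along its axis.
- weight_medium: the medium balance weight: polished steel, loose, standing upright, with a knob on top. Round body 30 mm in diameter and 42 mm tall, a narrower neck, then a knob 19 mm across; 58 mm tall in all, about 200 g. Origin at the centre of its underside, z up along its axis.
- weight_small: the small balance weight: polished steel, loose, standing upright, with a knob on top. Round body 20 mm in diameter and 32 mm tall, a narrower neck, then a knob 13 mm across; 44 mm tall in all, about 100 g. Origin at the centre of its underside, z up along its axis.
- slug: look-alike, not a weight: a plain solid steel cylinder with a flat top and no knob, 34 mm in diameter, 50 mm tall, loose, standing. Origin at the centre of its underside, z up.
- sleeve: look-alike, not a weight: a steel sleeve (tube) with an open 17 mm bore and no knob, 28 mm in diameter, 40 mm tall, loose, standing. Origin at the centre of its underside, z up.
- case: open wooden weight case, fixed to the bench: a shallow tray 130 mm (its x) by 300 mm (its y), walls 7 mm thick and 14 mm high, inner floor 5 mm above the bench. Origin at the centre of its underside, z up. The three seats stand in one row along its y axis, 90 mm apart, in any order.
- seat_large: the large seat: a black plastic ring fixed on the case's floor, open in the middle so that a weight inside it stands on the wooden floor. 60 mm inside and 68 mm outside diameter, 8 mm high (its top is 13 mm above the bench). Origin at its centre, at the level of the case's inner floor, 5 mm above the bench.
- seat_medium: the medium seat: a black plastic ring fixed on the case's floor, open in the middle so that a weight inside it stands on the wooden floor. 48 mm inside and 56 mm outside diameter, 8 mm high (its top is 13 mm above the bench). Origin at its centre, at the level of the case's inner floor, 5 mm above the bench.
- seat_small: the small seat: a black plastic ring fixed on the case's floor, open in the middle so that a weight inside it stands on the wooden floor. 38 mm inside and 46 mm outside diameter, 8 mm high (its top is 13 mm above the bench). Origin at its centre, at the level of the case's inner floor, 5 mm above the bench.
- beaker: glass beaker, empty and loose, 68 mm across the rim, 90 mm tall; a bystander. Origin at the centre of its underside.
Things that resemble listed ones, but are neither listed nor needed, are in the scene too. What is shaped like the weight_medium but orange is not meant. What is shaped like the seat_large but yellow is not meant.

How it is judged:
At the end, for the whole second after the job is handed in: Each weight stands upright (0.12 rad) and released, at rest, on the case floor in the ring of its own size (within 12 mm of its centre, 4 mm in height); plain cylinder, sleeve and beaker are upright (0.2 rad) within 30 mm of where they were (horizontal distance between weight_large and seat_large below 0.012 m and z of weight_large in the frame of seat_large between -0.004 and 0.004 m and angle between each of weight_large, weight_medium, weight_small's own z axis and vertical below 0.12 rad and linear speed of each of weight_large, weight_medium, weight_small below 0.02 m/s and contact force between the fingers and weight_large below 0.1 N and horizontal distance between weight_medium and seat_medium below 0.012 m and z of weight_medium in the frame of seat_medium between -0.004 and 0.004 m and contact force between the fingers and weight_medium below 0.1 N and horizontal distance between weight_small and seat_small below 0.012 m and z of weight_small in the frame of seat_small between -0.004 and 0.004 m and contact force between the fingers and weight_small below 0.1 N and distance of each of slug, sleeve, beaker from where it was at the start of the episode below 0.03 m and angle between each of slug, sleeve, beaker's own z axis and vertical below 0.2 rad); the robot touches nothing.
It fails at once if a weight is dropped (falls freely, more than about 2 cm) ((contact force between the fingers and weight_large below 0.05 N and linear speed of weight_large above 0.65 m/s) or (contact force between the fingers and weight_medium below 0.05 N and linear speed of weight_medium above 0.65 m/s) or (contact force between the fingers and weight_small below 0.05 N and linear speed of weight_small above 0.65 m/s)).
It fails at once if the plain cylinder is moved more than 30 mm or tipped (distance of slug from where it was at the start of the episode above 0.03 m or angle between slug's own z axis and vertical above 0.4 rad).
It fails at once if the sleeve is moved more than 30 mm or tipped (distance of sleeve from where it was at the start of the episode above 0.03 m or angle between sleeve's own z axis and vertical above 0.4 rad).
It fails at once if the beaker is moved more than 30 mm or tipped (distance of beaker from where it was at the start of the episode above 0.03 m or angle between beaker's own z axis and vertical above 0.4 rad).
It also fails if it takes over 88 s, if anything falls off the work surface, if the arm or the gripper's body presses on something with over 40 N, if the wrist force passes 120 N, or if a joint passes its speed limit or range.

ROBOT

A 6-joint arm with a two-finger parallel gripper is mounted at the origin on the work surface. World frame = base frame: x ahead of the robot, y to its left, z up, the work surface at z = 0. Lengths are in m, angles in rad, forces in N, time in s.
With the tool pointing down it reaches from about 0.35 to 0.775 m from the base axis. Payload 7.3 kg.
Tool frame: the origin (TCP) lies where the fingers leave the gripper's body, on its centre line; the fingertips stand 66 mm ahead of it and the grasp point (between the pads) lies 47 mm ahead of it; z points along the fingers, y is the line along which they close (so a half turn about z gives the same grasp; the last joint's range is limited). The gripper opens to 92 mm and grips with 3 to 60 N. Pads are 19 mm wide; open, the fingers measure 130 mm over their backs; the gripper's body (75 mm by 190 mm) begins 47 mm behind the grasp point.
Start: joints at [1.118, 0.342, 1.524, -0, 1.275, -0.146], TCP at [0.159, 0.501, 0.292] pointing down, gripper open.
Joint ranges: [-2.53, 2.53], [-0.77, 2.02], [0.04, 2.7], [-1, 4.14], [0.28, 2.66], [-3.11, 3.11]. Speed limits (rad/s): [2.57, 2.57, 3.14, 3.14, 3.14, 3.14].

INTERFACE

Orientations are given as a rotation vector (axis times angle).
In Python, from rig import sense, imaging, job_done gives the robot as it stands.
- The arm moves only by the shell command python3 -m inch 'ROWS'. ROWS is JSON, a list of rows, each an object with "linear": the shift along the world's x, y, z as a fraction of full scale, a list of three; "dr": the turn, a rotation vector about the world's x, y, z as a fraction of full scale, a list of three; "hand": the opening, from 0 (shut) to 1 (fully open). A call has exactly 5 rows; each row is the pose to reach, as a shift and turn from the pose commanded when the call began, turning the shorter way round; what a row does not reach only later rows make up. Full scale, the value 1, is 200 mm for a shift and pi rad for a turn. A row lasts 1/8 s, in which the tool goes at most 62.5 mm and 10.7 degrees, less where a joint would pass 70% of its speed; a pose out of reach is approached as far as the arm can. A call with a number of a shift or a turn outside -1 to 1 is refused whole. A call with a gripper value outside its range is refused whole. The fingers move at their own pace and stop on an object; the grip force is fixed at half the most. Time passes only in rows, so rows that repeat a pose let the fingers close, or fill a call up. It gives the time, the measured TCP pose, the force, the opening and the grip force at its end, in the units of the state.
- sense(): the state, without advancing time (a new reading comes with each control period).
- imaging.camera(name): name is "side" or "top"; returns (picture, depth): 400x640x3 uint8, red, green, blue; 400x640 float32, m along the optical axis (not along the pixel's ray), 0 where there is no reading.
- imaging.camera_info(name): a dict with "fx", "fy", "cx", "cy" (pixels), "rvec" (rotation vector, rad) and "tvec" (3), from world to camera coordinates, as OpenCV has them. Camera axes: x right, y down, z forward; pixel columns grow to the right and rows downward; lengths in m; the calibration is good to about 2 mm. A picture is of the moment at which its call begins. camera_info takes no time and is no camera call.
- job_done(): hands the job in; it is judged then, once.
Trained networks look in the newest picture that a camera, given by its name, has taken for a name from the list of things; names that differ only in an ending like _2 or _b are one class to them, and where a whole thing is asked for, a point or a joint stands for the part that bears it (a point fixed in the world has none). Each returns a list of dicts, best first, with "score" (0 to 1); they miss things now and then, are a little off and sometimes report something else, mostly with a low value. They report only what shows in the picture. A call takes as long as a camera call. They do not tell look-alikes from the thing itself.
- imaging.look_for(camera, thing): "extent" ([left, top, right, bottom] in pixels, round what is visible of it).
- imaging.cut_out(camera, thing): "mask" (400x640 bool, what is visible of it) and "extent" ([left, top, right, bottom] in pixels, round what is visible of it).
- imaging.mark_of(camera, thing): "point" ([column, row] in pixels: a listed point, or the origin of a listed thing).
The state is a dict: "time": time; "joints": joint angles; "joint_velocities": joint speeds; "joint_torque": joint torques, N m; "tcp_pos": TCP position; "tool_rot": TCP orientation; "ft_force": force on the tool from outside, world axes, zero at the start; "ft_torque": the same for the moment, N m; "gripper_width": finger opening in m; "finger_force": force on a finger pad.
Only numpy, scipy, OpenCV 4.12 (cv2) and the standard library are available. Lean on these libraries where they do the work, as an engineer would, in place of code of your own. Each camera call takes 0.05 s, during which the arm holds its last target. There are 200 camera calls.

## Working session

There is one attempt and no reset: what is moved stays moved. The work goes in short steps, Python scripts to look and compute and a shell command to move; the robot and the scene stay as the last step left them, time stands still between calls to the robot, and variables do not carry over. Pictures are saved under pics/ and viewed, at most 14 in all, crops included, and the job is handed in when it is done.

```bash
mkdir -p pics; cat > h.py <<'E'
import numpy as np, cv2
from rig import sense, imaging, job_done
def cam(n):
    i=imaging.camera_info(n); R=cv2.Rodrigues(np.array(i['rvec'],float))[0]; return i,R,np.array(i['tvec'],float)
def cloud(n,depth):
    i,R,t=cam(n); v,u=np.mgrid[:400,:640]
    P=np.stack([(u-i['cx'])/i['fx']*depth,(v-i['cy'])/i['fy']*depth,depth],-1)
    W=(P-t)@R; W[depth==0]=np.nan; return W
def save(n,name):
    p,d=imaging.camera(n); cv2.imwrite('pics/'+name,p[:,:,::-1]); return p,d
E
python3 - <<'E'
from h import *
for n in('top','side'):
    p,d=save(n,n+'0.png'); np.savez(n+'0.npz',p=p,d=d); i,R,t=cam(n); print(n,i['fx'],-R.T@t,R[2])
s=sense();print(s['time'],s['tcp_pos'],s['tool_rot'],s['gripper_width'])
E
```

```text
top 454.8288626282309 [0.38738138 0.045943   1.24337613] [ 0.13368113  0.01068687 -0.99096677]
side 512.6198142249375 [ 0.46840063 -0.70525055  0.94959846] [ 0.07282304  0.63263967 -0.77101482]
0.1 [0.15840373 0.50025537 0.2915969 ] [-4.79930318e-01 -3.10429087e+00  2.09533634e-03] 0.0921436790585758
```

View pics/top0.png

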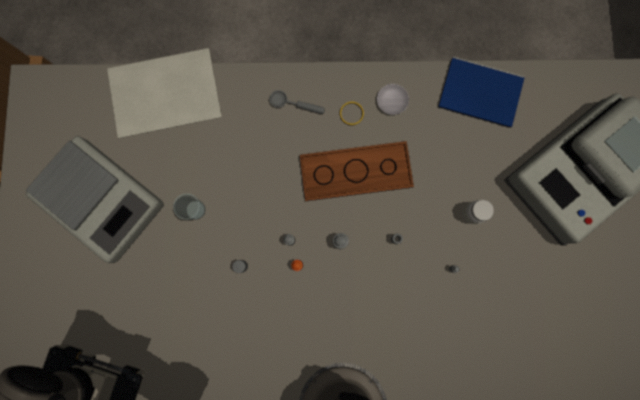

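View pics/side0.png

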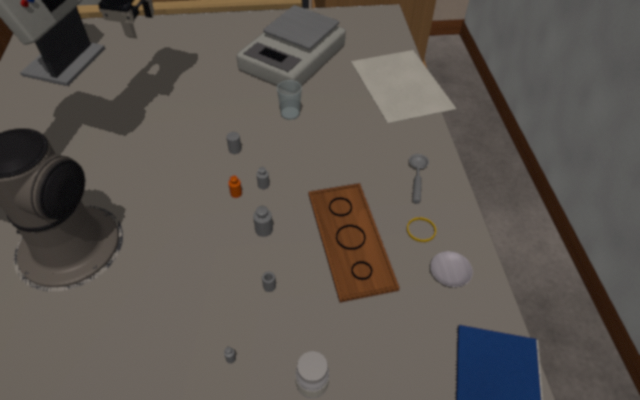

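The top view shows the medium weight at (289,240), large (340,241), small (452,268), sleeve (396,239), slug (239,266), orange decoy (297,266) and beaker (189,207). The seats are medium (323,175), large (356,170) and small (388,167).

```bash
cat > m.py <<'E'
from h import *
def proj(n,X):
    i,R,t=cam(n); c=R@X+t; return np.array([c[0]/c[2]*i['fx']+i['cx'],c[1]/c[2]*i['fy']+i['cy']])
def ray(n,px,z):
    i,R,t=cam(n); d=R.T@np.array([(px[0]-i['cx'])/i['fx'],(px[1]-i['cy'])/i['fy'],1]); o=-R.T@t; return o+d*(z-o[2])/d[2]
E
python3 - <<'E'
from m import *
D={n:np.load(n+'0.npz') for n in('top','side')}
H=dict(large=(.074,.0135),medium=(.058,.0095),small=(.044,.0065))
seed={'large':((340,241),(263,221)),'medium':((289,240),(263,178)),'small':((452,268),(230,354)),'slug':((239,266),(234,143)),'sleeve':((396,239),(269,282)),'orange':((297,266),(235,187)),'beaker':((189,207),(289,100))}
for k,(a,b) in seed.items():
    for n,c in zip(('top','side'),(a,b)):
        W=cloud(n,D[n]['d'].astype(float)); w=W[c[1]-26:c[1]+26,c[0]-22:c[0]+22].reshape(-1,3)
        g=ray(n,c,.025); w=w[np.linalg.norm(w[:,:2]-g[:2],axis=1)<.045]
        z=w[:,2]; m=z>.008; top=np.nanmax(z); q=w[z>top-.006]
        (cx,cy),r=cv2.minEnclosingCircle(w[m][:,:2].astype(np.float32))
        print(k,n,'top',top.round(3),'topmean',q.mean(0).round(4),len(q),'circ',round(cx,4),round(cy,4),round(r,4))
for n in('top','side'):
    imaging.camera(n)
    for s in('seat_large','seat_medium','seat_small','weight_large','weight_medium','weight_small','case'):
        for r in imaging.cut_out(n,s)[:4]:
            e=np.array(r['extent']); c=[(e[0]+e[2])/2,(e[1]+e[3])/2]
            z=.013 if 'seat' in s else .02
            print(n,s,round(r['score'],2),e.round(1),ray(n,c,z).round(4)[:2])
    p=D[n]['p']
    # dark ring pixels in case
    hsv=cv2.cvtColor(p,cv2.COLOR_RGB2HSV)
    for s in [((323,175),(341,206)),((356,170),(351,237)),((388,167),(362,270))]:
        c=s[n=='side']; y0,x0=c[1]-15,c[0]-17; v=p[y0:y0+31,x0:x0+35,0]
        m=(v<55); ys,xs=np.nonzero(m); 
        e=cv2.fitEllipse(np.stack([xs+x0,ys+y0],1).astype(np.float32)) if len(xs)>5 else None
        if e: print(n,'ring',len(xs),e,ray(n,e[0],.011)[:2].round(4), ray(n,((xs.min()+xs.max())/2+x0,(ys.min()+ys.max())/2+y0),.011)[:2].round(4))
p=D['top']['p'];cv2.imwrite('pics/c.png',cv2.convertScaleAbs(cv2.resize(p[130:290,220:470,::-1],None,fx=3.2,fy=3.2,interpolation=2),alpha=1.6))
E
```

```text
large top top 0.079 topmean [0.4332 0.0031 0.0749] 54 circ 0.4336 0.0029 0.0209
large side top 0.079 topmean [0.4334 0.0007 0.0751] 52 circ 0.432 0.0006 0.0214
medium top top 0.062 topmean [0.4372 0.1382 0.0595] 31 circ 0.4383 0.1389 0.015
medium side top 0.063 topmean [0.438  0.1374 0.0589] 29 circ 0.4374 0.1369 0.0161
small top top 0.049 topmean [ 0.3591 -0.2985  0.0451] 13 circ 0.3589 -0.2971 0.0102
small side top 0.048 topmean [ 0.3578 -0.2986  0.0448] 29 circ 0.3578 -0.2992 0.0101
slug top top 0.057 topmean [0.3685 0.2681 0.0527] 55 circ 0.3686 0.2686 0.0173
slug side top 0.054 topmean [0.367  0.2672 0.0507] 92 circ 0.3686 0.2671 0.0189
sleeve top top 0.046 topmean [ 0.439  -0.1486  0.0423] 22 circ 0.4397 -0.1473 0.014
sleeve side top 0.046 topmean [ 0.4377 -0.149   0.0419] 39 circ 0.4399 -0.1494 0.0159
orange top top 0.062 topmean [0.3715 0.1178 0.0585] 36 circ 0.3735 0.1201 0.0179
orange side top 0.061 topmean [0.3707 0.1158 0.0582] 39 circ 0.3709 0.1161 0.016
beaker top top 0.096 topmean [0.5226 0.4    0.0917] 68 circ 0.5228 0.3986 0.0342
beaker side top 0.094 topmean [0.5208
[... 1381 characters left out ...]
de weight_medium 0.7 [255.5 165.7 271.1 192.6] [0.4388 0.1401]
side weight_medium 0.62 [227.3 174.4 240.8 195.2] [0.3679 0.1283]
side weight_small 0.44 [221.4 348.4 235.1 363.4] [ 0.3558 -0.3014]
side case 0.78 [307.7 186.5 399.1 302.1] [ 0.6286 -0.0717]
side ring 78 ((340.08197021484375, 206.3611602783203), (16.885894775390625, 21.923114776611328), 94.49362182617188) [0.6152 0.0449] [0.6138 0.0446]
side ring 112 ((350.28076171875, 236.87306213378906), (23.1075439453125, 28.07630157470703), 97.7169418334961) [ 0.6262 -0.0448] [ 0.6244 -0.045 ]
side ring 86 ((361.3898010253906, 270.13787841796875), (16.86516761779785, 19.34035873413086), 103.49569702148438) [ 0.6371 -0.1337] [ 0.6374 -0.1334]
```

View pics/c.png

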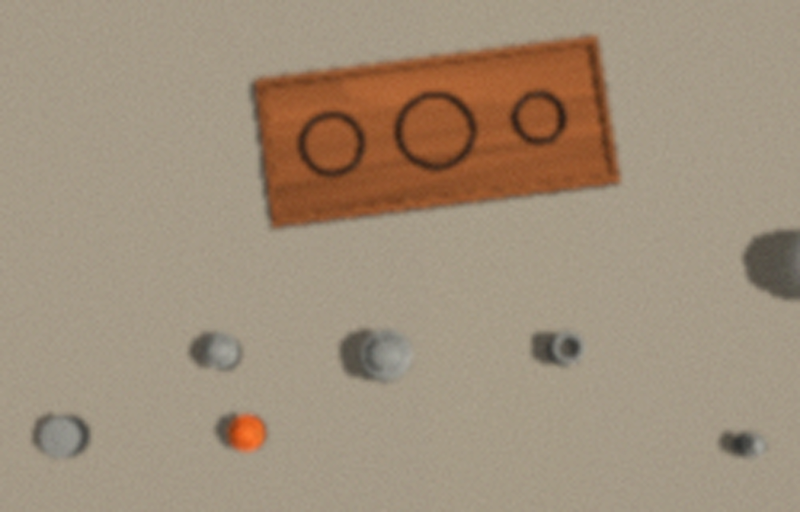

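```bash
python3 -m inch '[{"linear":[0.15,-0.18,0],"dr":[0,0,-0.04],"hand":0.5},{"linear":[0.3,-0.36,0],"dr":[0,0,-0.08],"hand":0.5},{"linear":[0.45,-0.54,0],"dr":[0,0,-0.12],"hand":0.5},{"linear":[0.6,-0.72,0],"dr":[0,0,-0.16],"hand":0.5},{"linear":[0.7,-0.9,0],"dr":[0,0,-0.2],"hand":0.5}]'; python3 -m inch '[{"linear":[0.15,-0.18,0],"dr":[0,0,-0.04],"hand":0.5},{"linear":[0.3,-0.36,0],"dr":[0,0,-0.08],"hand":0.5},{"linear":[0.45,-0.54,0],"dr":[0,0,-0.12],"hand":0.5},{"linear":[0.6,-0.72,0],"dr":[0,0,-0.16],"hand":0.5},{"linear":[0.7,-0.915,0],"dr":[0,0,-0.202],"hand":0.5}]'
```

```text
time: 1.52
tcp_pos: [0.2996, 0.3193, 0.2924]
tool_rot: [1.422, 2.801, 0.001]
ft_force: [0.4, 0.2, -0.0]
gripper_width: 0.0477
finger_force: 0.0
time: 2.15
tcp_pos: [0.4397, 0.1362, 0.2923]
tool_rot: [2.225, 2.217, 0.001]
ft_force: [1.0, 0.3, 0.4]
gripper_width: 0.0459
finger_force: 0.0
```

```bash
python3 -m inch '[{"linear":[-0.01,0.008,-0.15],"dr":[0,0,0],"hand":0.5},{"linear":[-0.01,0.008,-0.3],"dr":[0,0,0],"hand":0.5},{"linear":[-0.01,0.008,-0.45],"dr":[0,0,0],"hand":0.5},{"linear":[-0.01,0.008,-0.6],"dr":[0,0,0],"hand":0.5},{"linear":[-0.01,0.008,-0.75],"dr":[0,0,0],"hand":0.5}]'; python3 -m inch '[{"linear":[0,0,-0.08],"dr":[0,0,0],"hand":0.5},{"linear":[0,0,-0.16],"dr":[0,0,0],"hand":0.5},{"linear":[0,0,-0.24],"dr":[0,0,0],"hand":0.5},{"linear":[0,0,-0.325],"dr":[0,0,0],"hand":0.5},{"linear":[0,0,-0.325],"dr":[0,0,0],"hand":0.5}]'; python3 -m inch '[{"linear":[0,0,0],"dr":[0,0,0],"hand":0},{"linear":[0,0,0],"dr":[0,0,0],"hand":0},{"linear":[0,0,0],"dr":[0,0,0],"hand":0},{"linear":[0,0,0],"dr":[0,0,0],"hand":0},{"linear":[0,0,0],"dr":[0,0,0],"hand":0}]'
```

```text
time: 2.78
tcp_pos: [0.4367, 0.1391, 0.1415]
tool_rot: [2.22, 2.222, 0.001]
ft_force: [0.9, 0.3, -0.5]
gripper_width: 0.0456
finger_force: 0.0
time: 3.4
tcp_pos: [0.436, 0.139, 0.0765]
tool_rot: [-2.219, -2.222, 0.003]
ft_force: [0.4, -0.1, -0.3]
gripper_width: 0.0463
finger_force: 0.0
time: 4.03
tcp_pos: [0.4371, 0.1392, 0.0779]
tool_rot: [2.219, 2.222, 0.002]
ft_force: [0.4, 0.5, 6.0]
gripper_width: 0.0291
finger_force: 30.0
```

```bash
python3 -m inch '[{"linear":[0,0,0.1],"dr":[0,0,0],"hand":0},{"linear":[0,0,0.2],"dr":[0,0,0],"hand":0},{"linear":[0,0,0.3],"dr":[0,0,0],"hand":0},{"linear":[0,0,0.3],"dr":[0,0,0],"hand":0},{"linear":[0,0,0.3],"dr":[0,0,0],"hand":0}]'; python3 -m inch '[{"linear":[0.18,-0.09,0],"dr":[0,0,0],"hand":0},{"linear":[0.36,-0.18,0],"dr":[0,0,0],"hand":0},{"linear":[0.54,-0.28,0],"dr":[0,0,0],"hand":0},{"linear":[0.72,-0.37,0],"dr":[0,0,0],"hand":0},{"linear":[0.895,-0.46,0],"dr":[0,0,0],"hand":0}]'; python3 -m inch '[{"linear":[0,0,-0.03],"dr":[0,0,0],"hand":0},{"linear":[0,0,-0.06],"dr":[0,0,0],"hand":0},{"linear":[0,0,-0.1],"dr":[0,0,0],"hand":0},{"linear":[0,0,-0.13],"dr":[0,0,0],"hand":0},{"linear":[0,0,-0.13],"dr":[0,0,0],"hand":0}]'
python3 - <<'E'
from h import *
import cv2
p,d=save('side','s1.png'); cv2.imwrite('pics/s1c.png',cv2.convertScaleAbs(cv2.resize(p[150:320,240:440,::-1],None,fx=3.2,fy=3.2,interpolation=2),alpha=1.6))
E
```

```text
time: 4.65
tcp_pos: [0.436, 0.139, 0.1365]
tool_rot: [-2.22, -2.222, 0.002]
ft_force: [-0.5, 0.7, -1.7]
gripper_width: 0.0291
finger_force: 30.0
time: 5.28
tcp_pos: [0.616, 0.0464, 0.1354]
tool_rot: [-2.219, -2.221, 0.003]
ft_force: [0.9, 0.5, -1.6]
gripper_width: 0.0289
finger_force: 30.0
time: 5.9
tcp_pos: [0.615, 0.0474, 0.1107]
tool_rot: [-2.219, -2.223, 0.001]
ft_force: [-0.9, -0.2, -2.0]
gripper_width: 0.0293
finger_force: 30.0
```

View pics/s1c.png

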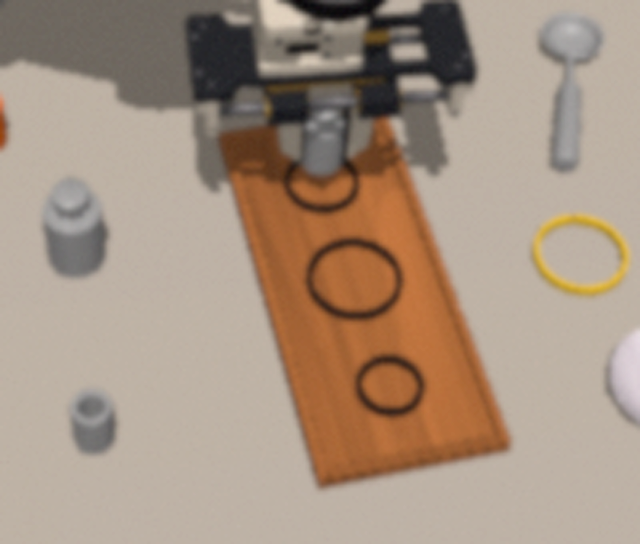

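The crop shows the medium weight held upright over the medium ring, base near (322,170) with the ring just below it. The other two rings are still empty.

```bash
python3 -m inch '[{"linear":[0,0,-0.05],"dr":[0,0,0],"hand":0},{"linear":[0,0,-0.1],"dr":[0,0,0],"hand":0},{"linear":[0,0,-0.14],"dr":[0,0,0],"hand":0},{"linear":[0,0,-0.143],"dr":[0,0,0],"hand":0},{"linear":[0,0,-0.143],"dr":[0,0,0],"hand":0}]'; python3 -m inch '[{"linear":[0,0,0],"dr":[0,0,0],"hand":0.5},{"linear":[0,0,0],"dr":[0,0,0],"hand":0.5},{"linear":[0,0,0],"dr":[0,0,0],"hand":0.5},{"linear":[0,0,0],"dr":[0,0,0],"hand":0.5},{"linear":[0,0,0],"dr":[0,0,0],"hand":0.5}]'; python3 -m inch '[{"linear":[0,0,0.1],"dr":[0,0,0],"hand":0.5},{"linear":[0,0,0.2],"dr":[0,0,0],"hand":0.5},{"linear":[0,0,0.3],"dr":[0,0,0],"hand":0.5},{"linear":[0,0,0.45],"dr":[0,0,0],"hand":0.5},{"linear":[0,0,0.45],"dr":[0,0,0],"hand":0.7}]'
python3 -c "from h import *;print(sense()['tcp_pos'])"
```

```text
time: 6.58
tcp_pos: [0.6152, 0.0471, 0.0839]
tool_rot: [-2.22, -2.223, 0.0]
ft_force: [-5.4, -0.4, 11.4]
gripper_width: 0.0297
finger_force: 30.0
time: 7.2
tcp_pos: [0.6155, 0.0471, 0.0825]
tool_rot: [-2.22, -2.222, 0.0]
ft_force: [-0.2, 0.4, 0.1]
gripper_width: 0.046
finger_force: 0.0
time: 7.82
tcp_pos: [0.6168, 0.0471, 0.1751]
tool_rot: [2.217, 2.22, 0.006]
ft_force: [-0.3, -0.8, -0.2]
gripper_width: 0.0521
finger_force: 0.0
[0.61676706 0.04707411 0.17505776]
```

```bash
python3 -m inch '[{"linear":[-0.2,-0.05,0],"dr":[0,0,0],"hand":0.75},{"linear":[-0.4,-0.1,0],"dr":[0,0,0],"hand":0.75},{"linear":[-0.6,-0.15,0],"dr":[0,0,0],"hand":0.75},{"linear":[-0.8,-0.2,0],"dr":[0,0,0],"hand":0.75},{"linear":[-0.915,-0.23,0],"dr":[0,0,0],"hand":0.75}]'; python3 -m inch '[{"linear":[0,0,-0.1],"dr":[0,0,0],"hand":0.75},{"linear":[0,0,-0.2],"dr":[0,0,0],"hand":0.75},{"linear":[0,0,-0.3],"dr":[0,0,0],"hand":0.75},{"linear":[0,0,-0.4],"dr":[0,0,0],"hand":0.75},{"linear":[0,0,-0.445],"dr":[0,0,0],"hand":0.75}]'; python3 -m inch '[{"linear":[0,0,0],"dr":[0,0,0],"hand":0},{"linear":[0,0,0],"dr":[0,0,0],"hand":0},{"linear":[0,0,0],"dr":[0,0,0],"hand":0},{"linear":[0,0,0],"dr":[0,0,0],"hand":0},{"linear":[0,0,0],"dr":[0,0,0],"hand":0}]'
```

```text
time: 8.45
tcp_pos: [0.4301, 0.001, 0.1717]
tool_rot: [-2.219, -2.221, 0.002]
ft_force: [0.6, -0.9, -0.3]
gripper_width: 0.0691
finger_force: 0.0
time: 9.07
tcp_pos: [0.4316, 0.0012, 0.0822]
tool_rot: [-2.219, -2.221, 0.002]
ft_force: [-0.1, 0.0, 0.5]
gripper_width: 0.0689
finger_force: 0.0
time: 9.7
tcp_pos: [0.4331, 0.001, 0.0842]
tool_rot: [2.219, 2.222, 0.002]
ft_force: [1.4, -0.3, 5.6]
gripper_width: 0.0414
finger_force: 30.0
```

```bash
python3 -m inch '[{"linear":[0,0,0.1],"dr":[0,0,0],"hand":0},{"linear":[0,0,0.2],"dr":[0,0,0],"hand":0},{"linear":[0,0,0.3],"dr":[0,0,0],"hand":0},{"linear":[0,0,0.3],"dr":[0,0,0],"hand":0},{"linear":[0,0,0.3],"dr":[0,0,0],"hand":0}]'; python3 -m inch '[{"linear":[0.2,-0.05,0],"dr":[0,0,0],"hand":0},{"linear":[0.4,-0.1,0],"dr":[0,0,0],"hand":0},{"linear":[0.6,-0.15,0],"dr":[0,0,0],"hand":0},{"linear":[0.8,-0.19,0],"dr":[0,0,0],"hand":0},{"linear":[0.97,-0.228,0],"dr":[0,0,0],"hand":0}]'; python3 -m inch '[{"linear":[0,0,-0.03],"dr":[0,0,0],"hand":0},{"linear":[0,0,-0.06],"dr":[0,0,0],"hand":0},{"linear":[0,0,-0.1],"dr":[0,0,0],"hand":0},{"linear":[0,0,-0.13],"dr":[0,0,0],"hand":0},{"linear":[0,0,-0.13],"dr":[0,0,0],"hand":0}]'
python3 - <<'E'
from h import *
import cv2
p,d=save('side','s2.png'); cv2.imwrite('pics/s2c.png',cv2.convertScaleAbs(cv2.resize(p[150:320,240:440,::-1],None,fx=3.2,fy=3.2,interpolation=2),alpha=1.6))
E
```

```text
time: 10.32
tcp_pos: [0.4317, 0.0012, 0.1427]
tool_rot: [-2.219, -2.221, 0.002]
ft_force: [0.6, -0.0, -6.4]
gripper_width: 0.0414
finger_force: 30.0
time: 10.95
tcp_pos: [0.6271, -0.0447, 0.1413]
tool_rot: [-2.218, -2.221, 0.003]
ft_force: [-0.1, -0.3, -5.0]
gripper_width: 0.0417
finger_force: 30.0
time: 11.58
tcp_pos: [0.626, -0.0444, 0.1171]
tool_rot: [-2.219, -2.222, 0.001]
ft_force: [-0.8, -0.4, -5.6]
gripper_width: 0.0413
finger_force: 30.0
```

View pics/s2c.png

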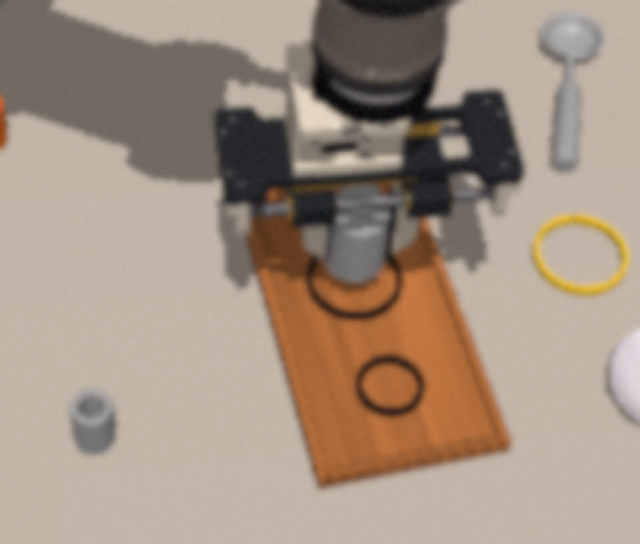

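The large weight hangs upright over the large ring at crop (355,270), so I'm lowering it.

```bash
python3 -m inch '[{"linear":[0,0,-0.05],"dr":[0,0,0],"hand":0},{"linear":[0,0,-0.1],"dr":[0,0,0],"hand":0},{"linear":[0,0,-0.14],"dr":[0,0,0],"hand":0},{"linear":[0,0,-0.143],"dr":[0,0,0],"hand":0},{"linear":[0,0,-0.143],"dr":[0,0,0],"hand":0}]'; python3 -m inch '[{"linear":[0,0,0],"dr":[0,0,0],"hand":0.7},{"linear":[0,0,0],"dr":[0,0,0],"hand":0.7},{"linear":[0,0,0],"dr":[0,0,0],"hand":0.7},{"linear":[0,0,0],"dr":[0,0,0],"hand":0.7},{"linear":[0,0,0],"dr":[0,0,0],"hand":0.7}]'; python3 -m inch '[{"linear":[0,0,0.1],"dr":[0,0,0],"hand":0.7},{"linear":[0,0,0.2],"dr":[0,0,0],"hand":0.7},{"linear":[0,0,0.3],"dr":[0,0,0],"hand":0.7},{"linear":[0,0,0.5],"dr":[0,0,0],"hand":0.7},{"linear":[0,0,0.5],"dr":[0,0,0],"hand":0.7}]'
```

```text
time: 12.25
tcp_pos: [0.6263, -0.0445, 0.0905]
tool_rot: [2.22, 2.223, -0.0]
ft_force: [-5.8, 0.5, 8.8]
gripper_width: 0.0416
finger_force: 30.0
time: 12.88
tcp_pos: [0.6266, -0.0445, 0.089]
tool_rot: [2.22, 2.223, 0.0]
ft_force: [1.0, 0.1, -1.1]
gripper_width: 0.0643
finger_force: 0.0
time: 13.5
tcp_pos: [0.6281, -0.0448, 0.1926]
tool_rot: [2.216, 2.219, 0.006]
ft_force: [-0.3, 1.2, -0.3]
gripper_width: 0.0642
finger_force: 0.0
```

```bash
python3 -m inch '[{"linear":[-0.15,-0.15,0],"dr":[0,0,0],"hand":0.5},{"linear":[-0.3,-0.3,0],"dr":[0,0,0],"hand":0.5},{"linear":[-0.45,-0.45,0],"dr":[0,0,0],"hand":0.5},{"linear":[-0.6,-0.6,0],"dr":[0,0,0],"hand":0.5},{"linear":[-0.67,-0.637,0],"dr":[0,0,0],"hand":0.5}]'; python3 -m inch '[{"linear":[-0.15,-0.15,0],"dr":[0,0,0],"hand":0.5},{"linear":[-0.3,-0.3,0],"dr":[0,0,0],"hand":0.5},{"linear":[-0.45,-0.45,0],"dr":[0,0,0],"hand":0.5},{"linear":[-0.6,-0.6,0],"dr":[0,0,0],"hand":0.5},{"linear":[-0.673,-0.637,0],"dr":[0,0,0],"hand":0.5}]'; python3 -m inch '[{"linear":[0,0,-0.15],"dr":[0,0,0],"hand":0.5},{"linear":[0,0,-0.3],"dr":[0,0,0],"hand":0.5},{"linear":[0,0,-0.42],"dr":[0,0,0],"hand":0.5},{"linear":[0,0,-0.53],"dr":[0,0,0],"hand":0.5},{"linear":[0,0,-0.56],"dr":[0,0,0],"hand":0.5}]'; python3 -m inch '[{"linear":[0,0,0],"dr":[0,0,0],"hand":0},{"linear":[0,0,0],"dr":[0,0,0],"hand":0},{"linear":[0,0,0],"dr":[0,0,0],"hand":0},{"linear":[0,0,0],"dr":[0,0,0],"hand":0},{"linear":[0,0,0],"dr":[0,0,0],"hand":0}]'
```

```text
time: 14.12
tcp_pos: [0.491, -0.1731, 0.1884]
tool_rot: [-2.222, -2.219, 0.001]
ft_force: [0.0, 0.4, 0.1]
gripper_width: 0.0458
finger_force: 0.0
time: 14.75
tcp_pos: [0.3571, -0.3001, 0.1887]
tool_rot: [-2.222, -2.22, -0.0]
ft_force: [-0.1, 0.2, 0.3]
gripper_width: 0.046
finger_force: 0.0
time: 15.38
tcp_pos: [0.358, -0.298, 0.0758]
tool_rot: [-2.217, -2.222, -0.001]
ft_force: [-0.5, -0.3, 1.0]
gripper_width: 0.0457
finger_force: 0.0
time: 16.0
tcp_pos: [0.3583, -0.2996, 0.0777]
tool_rot: [2.219, 2.221, 0.0]
ft_force: [-0.6, 0.3, 5.2]
gripper_width: 0.0189
finger_force: 30.0
```

```bash
python3 -m inch '[{"linear":[0,0,0.1],"dr":[0,0,0],"hand":0},{"linear":[0,0,0.2],"dr":[0,0,0],"hand":0},{"linear":[0,0,0.3],"dr":[0,0,0],"hand":0},{"linear":[0,0,0.3],"dr":[0,0,0],"hand":0},{"linear":[0,0,0.3],"dr":[0,0,0],"hand":0}]'; python3 -m inch '[{"linear":[0.15,0.09,0],"dr":[0,0,0],"hand":0},{"linear":[0.3,0.18,0],"dr":[0,0,0],"hand":0},{"linear":[0.45,0.27,0],"dr":[0,0,0],"hand":0},{"linear":[0.6,0.36,0],"dr":[0,0,0],"hand":0},{"linear":[0.7,0.413,0],"dr":[0,0,0],"hand":0}]';  python3 -m inch '[{"linear":[0.15,0.09,0],"dr":[0,0,0],"hand":0},{"linear":[0.3,0.18,0],"dr":[0,0,0],"hand":0},{"linear":[0.45,0.27,0],"dr":[0,0,0],"hand":0},{"linear":[0.6,0.36,0],"dr":[0,0,0],"hand":0},{"linear":[0.697,0.413,0],"dr":[0,0,0],"hand":0}]'; python3 -m inch '[{"linear":[0,0,-0.03],"dr":[0,0,0],"hand":0},{"linear":[0,0,-0.06],"dr":[0,0,0],"hand":0},{"linear":[0,0,-0.1],"dr":[0,0,0],"hand":0},{"linear":[0,0,-0.13],"dr":[0,0,0],"hand":0},{"linear":[0,0,-0.13],"dr":[0,0,0],"hand":0}]'
python3 - <<'E'
from h import *
import cv2
p,d=save('side','s3.png'); cv2.imwrite('pics/s3c.png',cv2.convertScaleAbs(cv2.resize(p[150:320,240:440,::-1],None,fx=3.2,fy=3.2,interpolation=2),alpha=1.6))
E
```

```text
time: 16.62
tcp_pos: [0.3576, -0.299, 0.1364]
tool_rot: [-2.22, -2.222, -0.0]
ft_force: [0.3, 0.4, -1.2]
gripper_width: 0.0188
finger_force: 30.0
time: 17.25
tcp_pos: [0.4986, -0.2155, 0.1356]
tool_rot: [-2.218, -2.222, 0.001]
ft_force: [-0.1, 0.4, -1.3]
gripper_width: 0.0191
finger_force: 30.0
time: 17.88
tcp_pos: [0.6379, -0.1329, 0.1351]
tool_rot: [-2.218, -2.222, 0.001]
ft_force: [0.1, -1.0, -1.7]
gripper_width: 0.0189
finger_force: 30.0
time: 18.5
tcp_pos: [0.6368, -0.1343, 0.1104]
tool_rot: [-2.22, -2.221, 0.001]
ft_force: [-0.0, 0.0, -0.1]
gripper_width: 0.0193
finger_force: 30.0
```

View pics/s3c.png

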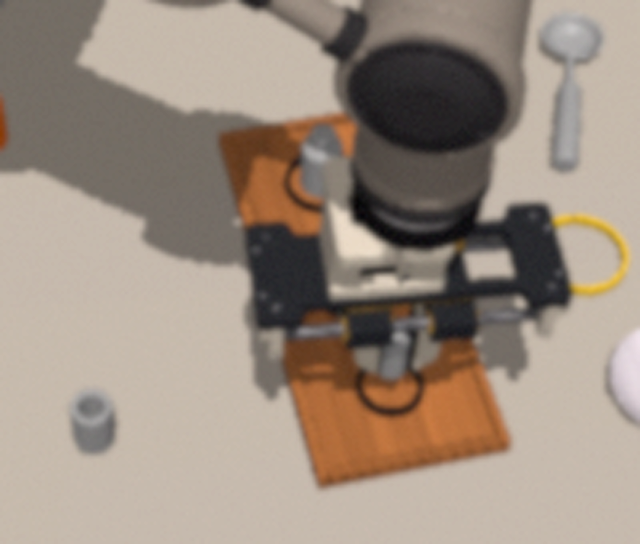

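The small weight is over the small ring at crop (395,360) but looks slightly inclined, so I'm measuring that first.

```bash
python3 - <<'E'
from m import *
p=cv2.imread('pics/s3.png'); c=cv2.convertScaleAbs(cv2.resize(p[235:285,335:395],None,fx=10,fy=10,interpolation=2),alpha=1.8)
# predicted upright axis of weight: bottom at tcp z .1104-.077
z0=.0345
for z,r in((z0,.010),(z0+.032,.010),(z0+.044,.0065)):
    for a in np.linspace(0,2*np.pi,40):
        u=proj('side',np.array([.6378+r*np.cos(a),-.1335+r*np.sin(a),z])); cv2.circle(c,tuple(int(v) for v in (u+.5-[335,235])*10),2,(0,255,0),-1)
cv2.imwrite('pics/s3z.png',c)
E
```

```text
(no output)
```

View pics/s3z.png

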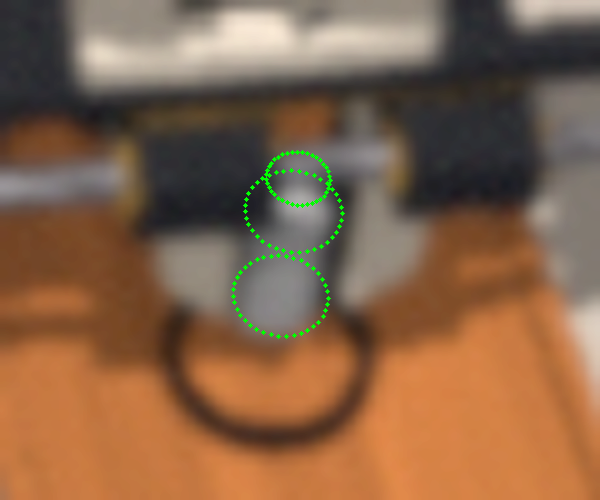

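The upright model outline matches the picture, so the apparent lean is only perspective. I'm lowering it now.

```bash
python3 -m inch '[{"linear":[0,0,-0.05],"dr":[0,0,0],"hand":0},{"linear":[0,0,-0.1],"dr":[0,0,0],"hand":0},{"linear":[0,0,-0.13],"dr":[0,0,0],"hand":0},{"linear":[0,0,-0.14],"dr":[0,0,0],"hand":0},{"linear":[0,0,-0.14],"dr":[0,0,0],"hand":0}]'; python3 -m inch '[{"linear":[0,0,0],"dr":[0,0,0],"hand":0.5},{"linear":[0,0,0],"dr":[0,0,0],"hand":0.5},{"linear":[0,0,0],"dr":[0,0,0],"hand":0.5},{"linear":[0,0,0],"dr":[0,0,0],"hand":0.5},{"linear":[0,0,0],"dr":[0,0,0],"hand":0.5}]'; python3 -m inch '[{"linear":[0,0,0.1],"dr":[0,0,0],"hand":0.5},{"linear":[0,0,0.2],"dr":[0,0,0],"hand":0.5},{"linear":[0,0,0.4],"dr":[0,0,0],"hand":0.5},{"linear":[0,0,0.6],"dr":[0,0,0],"hand":0.5},{"linear":[0,0,0.8],"dr":[0,0,0],"hand":0.5}]'; python3 -m inch '[{"linear":[-0.2,-0.2,0],"dr":[0,0,0],"hand":0.5},{"linear":[-0.4,-0.4,0],"dr":[0,0,0],"hand":0.5},{"linear":[-0.6,-0.6,0],"dr":[0,0,0],"hand":0.5},{"linear":[-0.8,-0.8,0],"dr":[0,0,0],"hand":0.5},{"linear":[-0.9,-0.9,0],"dr":[0,0,0],"hand":0.5}]'
python3 - <<'E'
from m import *
seats=dict(medium=(.616,.0455,.058,.015),large=(.627,-.044,.074,.021),small=(.6378,-.1335,.044,.010))
for n in('top','side'):
    p,d=save(n,n+'9.png'); W=cloud(n,d.astype(float)).reshape(-1,3)
    for k,(x,y,h,r) in seats.items():
        w=W[np.linalg.norm(W[:,:2]-[x,y],axis=1)<.04]; w=w[w[:,2]>.02]; q=w[w[:,2]>w[:,2].max()-.006]
        print(n,k,'offset',(q.mean(0)[:2]-[x,y]).round(4),'top',w[:,2].max().round(3),'expect',h+.005,len(q))
a=[cv2.convertScaleAbs(cv2.resize(cv2.imread('pics/%s9.png'%n)[s],(390,340),interpolation=2),alpha=1.5) for n,s in(('top',np.s_[135:285,225:465]),('side',np.s_[80:380,200:460]))]
cv2.imwrite('pics/f.png',np.hstack(a))
E
```

```text
time: 19.18
tcp_pos: [0.637, -0.1339, 0.0847]
tool_rot: [-2.22, -2.223, 0.0]
ft_force: [-7.0, 2.8, 12.9]
gripper_width: 0.019
finger_force: 30.0
time: 19.8
tcp_pos: [0.6373, -0.1341, 0.0829]
tool_rot: [-2.22, -2.222, 0.0]
ft_force: [0.0, -0.5, 0.0]
gripper_width: 0.0457
finger_force: 0.0
time: 20.42
tcp_pos: [0.6372, -0.134, 0.2443]
tool_rot: [2.22, 2.223, 0.0]
ft_force: [0.4, 0.3, 0.7]
gripper_width: 0.0461
finger_force: 0.0
time: 21.05
tcp_pos: [0.4553, -0.3159, 0.2432]
tool_rot: [2.223, 2.22, -0.001]
ft_force: [-0.3, 0.3, 0.5]
gripper_width: 0.0459
finger_force: 0.0
top medium offset [-0.0015  0.0013] top 0.07 expect 0.063 22
top large offset [-0.0024  0.0015] top 0.088 expect 0.079 28
top small offset [-0.0011  0.0009] top 0.053 expect 0.048999999999999995 18
side medium offset [-0.0014  0.0005] top 0.07 expect 0.063 29
side large offset [-0.0025 -0.    ] top 0.084 expect 0.079 86
side small offset [-0.0023 -0.0004] top 0.054 expect 0.048999999999999995 26
```

View pics/f.png

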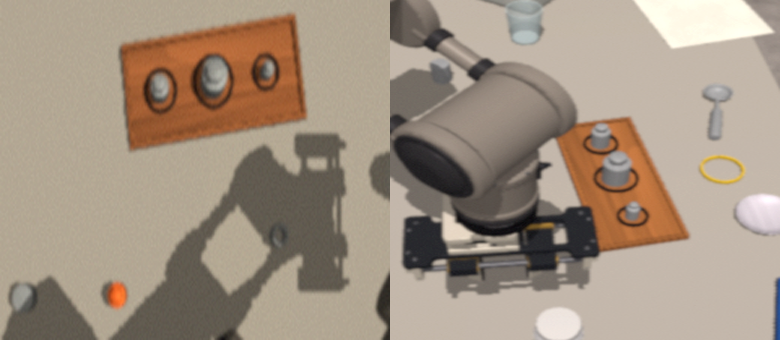

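All three weights stand upright, centred in their own rings to within about 3 mm. The sleeve, slug and beaker are still standing, and the gripper is clear of everything.

```bash
python3 -c "from rig import job_done;print(job_done())"
```

```text
the job is handed in; nothing more can be done
None
```

The large, medium and small weights are back in their matching seat rings, upright and released, within about 3 mm of centre in the last pictures; the slug, sleeve and beaker were left standing, and the job was handed in at about 21 s with no verdict returned.

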